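Glue the plywood fir tree into its log-slice stand and hold it

ROBOT

A 7-joint arm with a two-finger parallel gripper is mounted at the origin on the work surface. World frame = base frame: x ahead of the robot, y to its left, z up, the work surface at z = 0. Lengths are in m, angles in rad, forces in N, time in s.
With the tool pointing down it reaches from about 0.425 to 0.95 m from the base axis. Payload 4.7 kg.
Tool frame: the origin (TCP) lies at the centre of the arm's flange, where the gripper is bolted on; the fingertips stand 182 mm ahead of it and the grasp point (between the pads) lies robot.pinch_z ahead of it (robot.pinch_z is the distance from the TCP to the grasp point, in m); z points along the fingers, y is the line along which they close (so a half turn about z gives the same grasp; the last joint's range is limited). The gripper opens to 87 mm and grips with 3 to 60 N. Pads are 19 mm wide; open, the fingers measure 117 mm over their backs; the gripper's body (75 mm by 190 mm) begins 51 mm behind the grasp point.
Start: joints at [1.175, 0.469, -0.049, 1.532, 0.024, 1.141, -0.082], TCP at [0.242, -0.63, 0.405] pointing down, gripper open.
Joint ranges: [-2.59, 2.59], [-0.33, 1.99], [-1.39, 1.29], [0.1, 2.45], [-1.04, 4.18], [0.21, 1.99], [-2.66, 2.66]. Speed limits (rad/s): [2.57, 2.57, 3.14, 3.14, 3.14, 3.14, 3.14].

INTERFACE

Orientations are given as a 3x3 rotation matrix whose columns are the frame's x, y, z axes.
In Python, from rig import robot gives the robot as it stands. The module is installed in compiled form; this text tells all that it offers.
- The arm moves only by the shell command python3 -m jog 'ROWS' [OPENING] [FORCE]. ROWS is JSON, a list of rows, each a list of 6 numbers: the shift along the tool's x, y, z in m, then the turn, a rotation vector about the tool's x, y, z in degrees. A call has 1 to 5 rows; each row shifts and turns the commanded pose from where the row before left it, along the tool's axes as they then stand; what a row does not reach is not made up. A row lasts 1/12 s, in which the tool goes at most 41.7 mm and 7.16 degrees, less where a joint would pass 70% of its speed; a pose out of reach is approached as far as the arm can. A call is refused whole if a number of a shift passes 0.0417 or a number of a turn 7.16, either way. A call with a gripper value outside its range is refused whole. OPENING is the closure, from -1 (fully open) to 1 (shut), set as the call begins (- or left out, the last holds). The fingers move at their own pace and stop on an object; FORCE is the grip in N (left out, the last holds). Time passes only in rows, so rows that do not move let the fingers close. It gives the time, the measured TCP pose, the force, the opening and the grip force at its end, in the units of the state.
- robot.read_state(): the state, without advancing time (a new reading comes with each control period).
- robot.snapshot(name): name is "scene" or "top"; returns a dict with "image" (420x560x3 uint8, red, green, blue), "fx", "fy", "cx", "cy" (pixels), "D" ([k1, k2, p1, p2, k3] as OpenCV has them; the pictures are not rectified), "pose" (4x4, takes a point from camera to world coordinates). Camera axes: x right, y down, z forward; pixel columns grow to the right and rows downward; lengths in m; the calibration is good to about 2 mm. A picture is of the moment at which its call begins. There is no depth.
- robot.sign_off(): hands the job in; it is judged then, once.
The state is a dict: "t": time; "joints": joint angles; "qd": joint speeds; "tau": joint torques, N m; "ee_pos": TCP position; "ee_rot": TCP orientation; "force": force on the tool from outside, world axes, zero at the start; "torque": the same for the moment, N m; "opening": finger opening in m; "finger_force": force on a finger pad.
Only numpy, scipy, OpenCV 4.12 (cv2) and the standard library are available. Lean on these libraries where they do the work, as an engineer would, in place of code of your own. Each camera call takes 0.05 s, during which the arm holds its last target. There are 200 camera calls.

TASK

Take the plywood fir tree out of the drying block and put its tab down through the slot in the log-slice stand until the tree's shoulders sit fully home on the wood. Keep the tree upright and keep a steady, moderate push down on it, and finish while still gripping and pressing it like that so the glue in the slot can set: do not let go. Leave the other figures, the glue gun and the jar alone, and do not shove the stand about.

Things in the scene. Friction and masses are not known exactly. Their poses are not given: they have to be found in the camera images.
- fir_tree: flat fir tree of bare 12 mm plywood, about 85 g, 172 mm high, upright in one of the block's slots. Origin: centre of its tab's foot; x square to the faces (12 mm thick, x -6 to 6), y across the width, z to the tip; alike both ways round. Tab 28 mm wide, z 0 to 22, foot edges eased 1.5 mm; shoulders at z 22 (stem 46 wide, to z 42); three tiers 120, 94, 70 mm wide at z 42, 88, 124; tip 12 mm wide
- tree_top_tier (a point): middle of the tree's top tier, 141 mm above the foot of its tab and 31 mm below the tip, on the tree's axis; the flat faces are about 50 mm wide here: a good place to pinch the tree from above across its 12 mm thickness. Axes as the tree's
- stand: round slice of log with bark, about 116 mm across, 24 mm thick, 190 g, lying loose on the table. Origin: centre of its underside; z up. A slot goes right through its middle, 14 mm wide along its x and 30 mm long along its y: 2 mm larger than the tab each way, mouth edges eased 1.5 mm. With the tree home its shoulders rest on the slice and the tab's foot is 2 mm above the table
- slot (a point): centre of the slot's mouth, on the stand's top face, 24 mm above the table; axes as the stand's
- rack: drying block: fixed timber, 230 mm long (x), 90 mm wide (y), 36 mm high. Origin: centre of its underside. Slots at x = -75, 0 and 75 mm, each 15 by 31 mm and 26 mm deep, hold three figures by their tabs, parallel, faces square to the block's x. A figure rests on its shoulders, its tab's foot 14 mm above the table. Any figure may be in any slot
- star: bystander: five-pointed star, same plywood, thickness and tab, about 115 mm wide and 148 mm high with its tab, in another slot of the block. Origin and axes as the tree's. Leave it standing
- house: bystander: gabled house with a chimney, same plywood, thickness and tab, 104 mm wide and 134 mm high with its tab, in the remaining slot. Origin and axes as the tree's. Leave it standing
- glue_gun: bystander: cordless glue gun standing in its black charging base (150 by 90 mm), 170 mm high. Origin: centre of the base's underside; the nozzle points along its x
- jar: bystander: glass jar with a metal lid, 72 mm across, 95 mm high. Origin: centre of its underside
Not all that is in view belongs to the job. Several things look just like the rack: the one meant starts farthest from the robot's base.

How it is judged:
On the way, in this order (a step that is already met when the one before it is completed fails the run):
1. the tree is held in the gripper, lifted clear of the drying block (z of fir_tree in the frame of rack above 0.045 m and contact force between the fingers and fir_tree above 1 N), for 0.2 s.
2. the held tree's tab has entered the stand's slot (z of fir_tree in the frame of stand below 0.019 m and horizontal distance between fir_tree and slot below 0.006 m and contact force between the fingers and fir_tree above 1 N), for 0.05 s.
At the end, for the whole second after the job is handed in: The tree's tab is down in the stand's slot with its shoulders on the wood (within 2.5 mm of fully home), the tree upright within about 3 degrees, the stand flat on the table; the gripper still holds the tree and presses it on the stand with between 3 and 45 N, everything still (z of fir_tree in the frame of stand below 0.0045 m and horizontal distance between fir_tree and slot below 0.004 m and angle between the x axis of fir_tree and the x axis of stand, either way round below 0.15 rad and angle between fir_tree's own z axis and vertical below 0.05 rad and angle between stand's own z axis and vertical below 0.03 rad and height (world z) of stand below 0.004 m and contact force between the fingers and fir_tree above 2 N and contact force between fir_tree and stand between 3 and 45 N and linear speed of fir_tree below 0.01 m/s); the arm keeps its last pose, push and grip.
It fails at once if the star or the house is disturbed (moved over 15 mm) (distance of any of star, house from where it was at the start of the episode above 0.015 m).
It fails at once if the glue gun or the jar is moved over 15 mm (distance of any of glue_gun, jar from where it was at the start of the episode above 0.015 m).
It fails at once if the stand is shoved over 20 mm (distance of stand from where it was at the start of the episode above 0.02 m).
It fails at once if the tree is rammed onto the stand (over 70 N) (contact force between fir_tree and stand above 70 N).
It also fails if it takes over 48 s, if anything falls off the work surface, if the arm or the gripper's body presses on something with over 40 N, if the wrist force passes 120 N, or if a joint passes its speed limit or range.

## Working session

There is one attempt and no reset: what is moved stays moved. The work goes in short steps, Python scripts to look and compute and a shell command to move; the robot and the scene stay as the last step left them, time stands still between calls to the robot, and variables do not carry over. Pictures are saved under pics/ and viewed, at most 10 in all, crops included, and the job is handed in when it is done.

```bash
mkdir -p pics
cat > h.py <<'E'
import numpy as np, cv2, json
from rig import robot
def snap(name,fn):
    s=robot.snapshot(name); cv2.imwrite(f'pics/{fn}.png',s['image'][...,::-1])
    np.savez(f'pics/{fn}.npz',**{k:np.array(v) for k,v in s.items()}); return s
def K(s): return np.array([[s['fx'],0,s['cx']],[0,s['fy'],s['cy']],[0,0,1.]])
def toz(s,px,z):
    u=cv2.undistortPoints(np.array(px,float).reshape(-1,1,2),K(s),s['D'].astype(float)).reshape(-1,2)
    d=np.c_[u,np.ones(len(u))]@s['pose'][:3,:3].T; o=s['pose'][:3,3]
    return o+d*((z-o[2])/d[:,2])[:,None]
def proj(s,P):
    T=np.linalg.inv(s['pose']); r=cv2.Rodrigues(T[:3,:3])[0]
    return cv2.projectPoints(np.array(P,float).reshape(-1,1,3),r,T[:3,3],K(s),s['D'].astype(float))[0].reshape(-1,2)
E
python3 - <<'E'
from h import *
for n in('scene','top'):
    s=snap(n,n+'0'); print(n,s['pose'].round(3).tolist(),s['fx'],s['cx'],s['D'])
st=robot.read_state(); print(robot.pinch_z,st)
a=cv2.imread('pics/scene0.png');b=cv2.imread('pics/top0.png')
E
```

```text
scene [[-0.061, 0.736, -0.674, 1.504], [0.998, 0.053, -0.033, -0.035], [0.012, -0.675, -0.738, 1.206], [0.0, 0.0, 0.0, 1.0]] 442.4815381643476 279.32671593344435 [-0.04728462  0.          0.          0.          0.        ]
top [[0.02, -0.986, 0.163, 0.3], [-1.0, -0.02, 0.002, -0.064], [0.001, -0.163, -0.987, 1.543], [0.0, 0.0, 0.0, 1.0]] 433.08612237126323 284.39173758136434 [0.02527926 0.         0.         0.         0.        ]
0.1635 {'t': 0.1, 'joints': array([ 1.17505438,  0.46938283, -0.04865292,  1.53357486,  0.02412671,
        1.14100055, -0.08230968]), 'qd': array([-0.00127376, -0.0025293 , -0.00145333, -0.0049249 , -0.00014314,
        0.00050004,  0.00021787]), 'tau': array([ 5.20110025e-04, -5.09170282e+01, -8.11044895e-02, -2.36827433e+01,
       -6.14944682e-02,  3.44619155e-02,  7.47061881e-05]), 'ee_pos': array([ 0.24207188, -0.62986645,  0.40378925]), 'ee_rot': array([[ 9.33435184e-01,  3.58745421e-01, -6.93699095e-04],
       [ 3.58746086e-01, -9.33433748e-01,  1.63787712e-03],
       [-5.99412285e-05, -1.77771397e-03, -9.99998418e-01]]), 'force': array([0.65857794, 0.25950082, 0.76088624]), 'torque': array([-0.0353133 , -0.00580247, -0.00580262]), 'finger_force': 0.0, 'opening': 0.08688945791358563}
```

View pics/scene0.png

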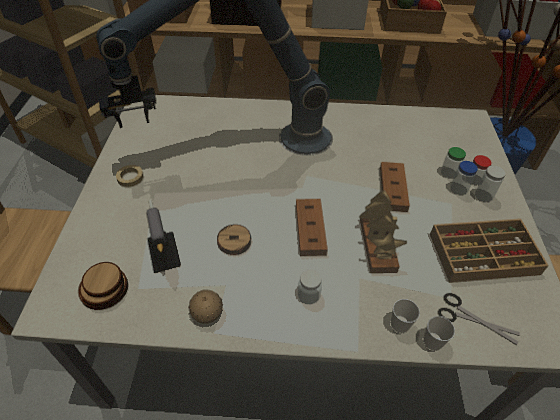

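View pics/top0.png

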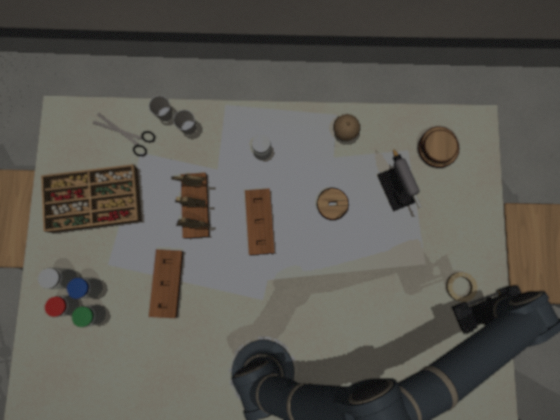

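The wooden blocks in the top view are at (195,205), (259,222) and (166,284). The one at (195,205), or (380,240) in the scene view, is farthest from the base at (262,370), and it holds the figures. The stand is at top (333,203) and scene (234,238). Next I'll confirm this in an enlarged crop.

Run:
```python
from h import *
a=cv2.imread('pics/scene0.png');b=cv2.imread('pics/top0.png')
def c(im,x,y,w,h,f): return cv2.convertScaleAbs(cv2.resize(im[y:y+h,x:x+w],None,fx=f,fy=f,interpolation=cv2.INTER_CUBIC),alpha=1.7)
im=np.zeros((600,800,3),np.uint8)
im[:600,:400]=c(a,340,180,80,120,5)   # scene rack, x5 origin 340,180
im[:425,400:800]=c(b,160,160,80,85,5) # top rack origin 160,160
im[430:600,400:570]=c(b,316,186,34,34,5)
im[430:600,580:780]=c(a,214,221,40,34,5)
cv2.imwrite('pics/crop1.png',im)
for f,px,z in(('top0',[[195,205],[259,222],[166,284]],.036),('top0',[[333,203]],.024),('scene0',[[234,238]],.024)):
    print(f,toz(np.load(f'pics/{f}.npz'),px,z).round(3).tolist())
```

```text
top0 [[0.561, 0.255, 0.036], [0.505, 0.028, 0.036], [0.285, 0.339, 0.036]]
top0 [[0.581, -0.233, 0.024]]
scene0 [[0.59, -0.231, 0.024]]
```

View pics/crop1.png

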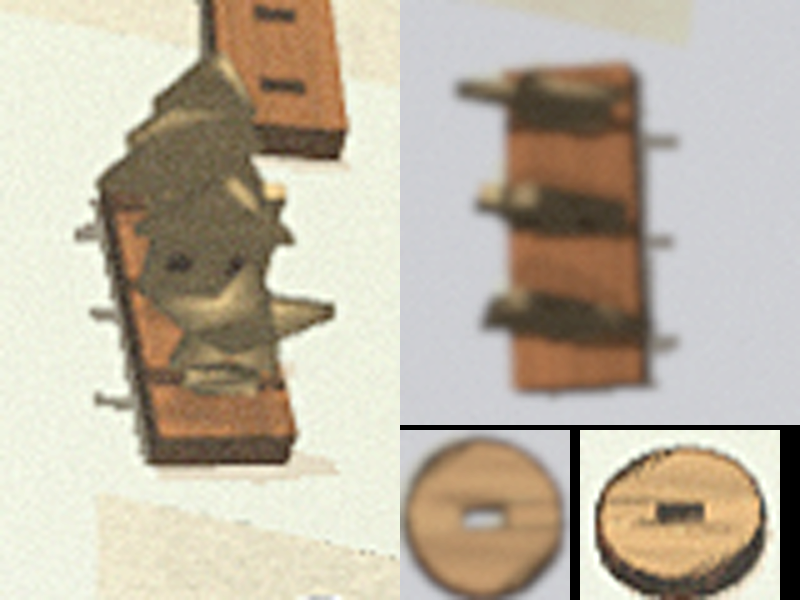

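The crop confirms that the far block (top (195,205)) is the rack with the figures. The tiered tree is in the slot nearest the robot: scene (384,192) is its tip, and it's the bottom figure in the top view at about (184,222). The house is in the middle, with its chimney, and the star is nearest the scene camera. Next I'll enlarge the slot and the tree for measuring.

Run:
```python
from h import *
im=np.zeros((600,800,3),np.uint8)
def avg(n):
    L=[robot.snapshot(n) for _ in range(5)]; return np.mean([l['image'] for l in L],0)[...,::-1]
def c(im,x,y,w,h,f,al=1.8): return np.clip(cv2.resize(im[y:y+h,x:x+w],None,fx=f,fy=f,interpolation=cv2.INTER_CUBIC)*al,0,255).astype(np.uint8)
t=avg('top'); s=avg('scene'); np.savez('pics/avg.npz',t=t,s=s)
im[:300,:400]=c(t,323,195,20,15,20); im[:300,400:]=c(s,224,230,20,15,20)
im[300:,:400]=c(t,172,212,40,30,10,2.5); im[300:,400:]=c(s,357,187,40,30,10,2.2)
for k in range(0,800,100): cv2.line(im,(k,0),(k,6),(0,0,255),1); cv2.line(im,(k,300),(k,306),(0,0,255),1)
for k in range(0,600,100): cv2.line(im,(0,k),(6,k),(0,0,255),1); cv2.line(im,(400,k),(406,k),(0,0,255),1)
cv2.imwrite('pics/crop2.png',im)
```

```text
(no output)
```

View pics/crop2.png

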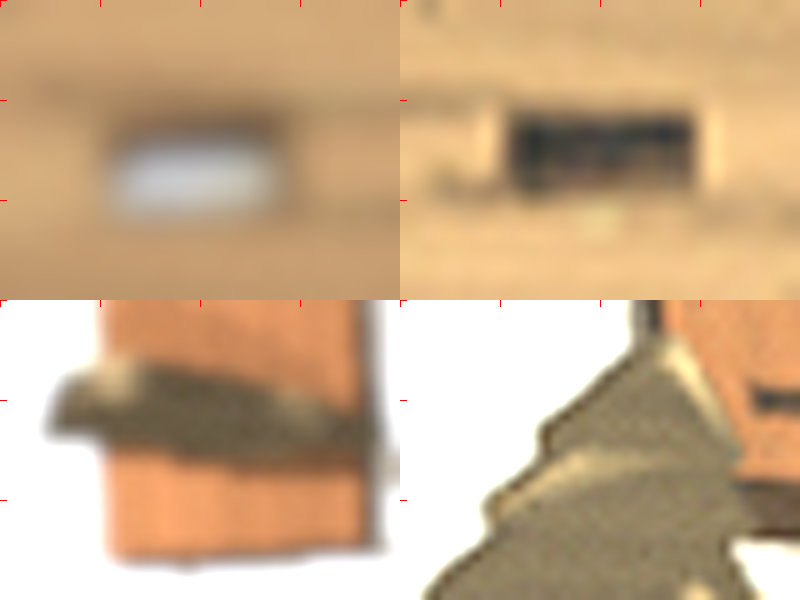

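```bash
cat > fit.py <<'E'
from h import *
from scipy.optimize import least_squares
T=np.load('pics/top0.npz'); S=np.load('pics/scene0.npz')
def W(p,P):
    c,s=np.cos(p[2]),np.sin(p[2]); P=np.array(P,float)
    return np.c_[p[0]+c*P[:,0]-s*P[:,1],p[1]+s*P[:,0]+c*P[:,1],P[:,2]]
def fit(obs,p0):
    r=lambda p: np.concatenate([(proj(C,W(p,[X]))[0]-np.array(u)) for C,X,u in obs])
    f=least_squares(r,p0,loss='soft_l1'); return f.x,f.fun.reshape(-1,2)
E
python3 - <<'E'
from fit import *
for n,C,px in (('top',T,[[332.2,202.7]]),('scene',S,[[233.6,237.0]])): print(n,toz(C,px,.024).round(4))
l=lambda x,y:[224+(x-400+.5)/20-.5,230+(y+.5)/20-.5]
e=toz(S,[l(512,190),l(692,182),l(512,115),l(692,112),l(508,150),l(695,147)],.024); print('edges',e.round(4).tolist()); d=e[1::2]-e[::2]; print(np.degrees(np.arctan2(d[:,0],d[:,1])))
l=lambda x,y:[323+(x+.5)/20-.5,195+(y+.5)/20-.5]
c1=lambda x,y:[160+(x-400+.5)/5-.5,160+(y+.5)/5-.5]
s1=lambda x,y:[340+(x+.5)/5-.5,180+(y+.5)/5-.5]
# rack: world +x ~ rack +x ; corners at top face
obs=[(T,[.115,.045,.036],c1(507,72)),(T,[.115,-.045,.036],c1(633,64)),(T,[-.115,.045,.036],[182.5,237.2]),
 (T,[-.115,-.045,.036],[207.7,236.7]),
 (S,[.115,-.045,.036],s1(148,437)),(S,[.115,.045,.036],s1(297,433))]
p,f=fit(obs,[.56,.255,0]); print('rack',p.round(4),'deg',np.degrees(p[2])); print(f.round(2).tolist())
tree=[[-.075,0,.186],[-.075,.06,.056],[-.075,-.06,.056],[-.075,.047,.102],[-.075,-.047,.102],[-.075,.035,.138],[-.075,-.035,.138]]
print(W(p,tree)[0]);
print('top crop2',((proj(T,W(p,tree))-[172,212]+.5)*10+[0,300]).round(0).tolist())
print('scene crop2',((proj(S,W(p,tree))-[357,187]+.5)*10+[400,300]).round(0).tolist())
E
```

```text
top [[ 0.5818 -0.2304  0.024 ]]
scene [[ 0.5856 -0.2327  0.024 ]]
edges [[0.5953, -0.2466, 0.024], [0.5914, -0.2165, 0.024], [0.5793, -0.2488, 0.024], [0.5764, -0.2184, 0.024], [0.5868, -0.2485, 0.024], [0.5839, -0.217, 0.024]]
[-7.31931898 -5.31042432 -5.25925429]
rack [0.5635 0.2572 0.0724] deg 4.146874553229148
[[0.2, -0.6], [0.27, -0.25], [-0.39, 0.33], [0.3, -0.52], [1.44, -0.95], [-0.5, -0.32]]
[0.48865163 0.25176937 0.186     ]
top crop2 [[137.0, 379.0], [48.0, 441.0], [396.0, 423.0], [53.0, 422.0], [334.0, 407.0], [63.0, 405.0], [278.0, 394.0]]
scene crop2 [[668.0, 342.0], [770.0, 604.0], [426.0, 604.0], [760.0, 515.0], [484.0, 515.0], [746.0, 442.0], [536.0, 443.0]]
```

The slot reads (0.584, -0.2315) with a yaw of about +5°, averaged over both views. The tree axis is at (0.489, 0.252), and its projected tiers match the crop. The shadowed yaw is between -2° and 4°, and the grip will align it. I'm setting out now.

```bash
J="python3 -m jog"
python3 -m jog '[[0.034,-0.017,0,0,0,0],[0.034,-0.017,0,0,0,0],[0.034,-0.017,0,0,0,0],[0.034,-0.017,0,0,0,0],[0.034,-0.017,0,0,0,0]]' 0 >/dev/null
python3 -m jog '[[0.034,-0.017,0,0,0,0],[0.034,-0.017,0,0,0,0],[0.034,-0.017,0,0,0,0],[0.034,-0.017,0,0,0,0],[0.034,-0.017,0,0,0,0]]'
python3 -m jog '[[0.013,-0.035,0,0,0,0],[0.013,-0.035,0,0,0,0],[0.013,-0.035,0,0,0,0],[0.013,-0.035,0,0,0,0],[0.013,-0.035,0,0,0,0]]' >/dev/null
python3 -m jog '[[0.013,-0.035,0,0,0,0],[0.013,-0.035,0,0,0,0],[0.013,-0.035,0,0,0,0],[0.013,-0.035,0,0,0,0],[0.013,-0.035,0,0,0,0]]' >/dev/null
python3 -m jog '[[0.013,-0.035,0,0,0,0],[0.013,-0.035,0,0,0,0],[0.013,-0.035,0,0,0,0],[0.013,-0.035,0,0,0,0],[0.013,-0.035,0,0,0,0]]' 
python3 -m jog '[[0,0,0,0,0,-7],[0,0,0,0,0,-7],[0,0,0,0,0,-7],[0,0,0,0,0,-7],[0,0,0,0,0,-7]]' >/dev/null
python3 -m jog '[[0,0,0,0,0,-7],[0,0,0,0,0,-7],[0,0,0,0,0,-7],[0,0,0,0,0,-7],[0,0,0,0,0,-7]]' >/dev/null
python3 -m jog '[[0,0,0,0,0,0],[0,0,0,0,0,0],[0,0,0,0,0,0]]'
cat > go.py <<'E'
# go.py x y z yaw_deg(of tool y) : shift in current tool axes, turn about tool z
import sys; from h import *
x,y,z,yaw=map(float,sys.argv[1:5]); s=robot.read_state(); R=s['ee_rot']
print('t',round(s['t'],2),'pos',s['ee_pos'].round(4),'yaw of tool y',np.degrees(np.arctan2(R[1,1],R[0,1])).round(2),'tilt',R[:2,2].round(4),'F',s['force'].round(2),'open',round(s['opening'],4),'ff',round(s['finger_force'],1))
print('shift',(R.T@(np.array([x,y,z])-s['ee_pos'])).round(4),'turn z',(-(yaw-np.degrees(np.arctan2(R[1,1],R[0,1])))).round(2))
E
python3 go.py 0.489 0.252 0.405 2
```

```text
t: 1.43
ee_pos: [0.4995, -0.3479, 0.4051]
ee_rot: [[0.934, 0.359, 0.0], [0.359, -0.934, -0.0], [0.0, 0.001, -1.0]]
force: [0.9, -0.6, 0.0]
opening: 0.0439
finger_force: 0.0
t: 2.68
ee_pos: [0.4919, 0.2122, 0.4051]
ee_rot: [[0.934, 0.358, 0.001], [0.358, -0.934, -0.0], [0.001, 0.0, -1.0]]
force: [1.1, 0.2, -0.5]
opening: 0.0434
finger_force: 0.0
t: 3.77
ee_pos: [0.4923, 0.2104, 0.4048]
ee_rot: [[-0.015, 1.0, 0.0], [1.0, 0.015, -0.0], [-0.0, 0.0, -1.0]]
force: [-1.0, 0.7, 0.1]
opening: 0.0438
finger_force: 0.0
t 3.77 pos [0.4923 0.2104 0.4048] yaw of tool y 0.85 tilt [ 0.0003 -0.0001] F [-0.97  0.75  0.14] open 0.0438 ff 0.0
shift [ 0.0416 -0.0027 -0.0002] turn z -1.15
```

```bash
python3 -m jog '[[0.021,-0.0015,0,0,0,-1],[0.021,-0.0015,0,0,0,0],[0,0,0.025,0,0,0],[0,0,0,0,0,0],[0,0,0,0,0,0]]' >/dev/null
python3 go.py 0.489 0.252 0.3185 2
python3 - <<'E'
from h import *
a=snap('scene','s1');b=snap('top','t1')
def c(s,x,y,w,h,f,al): return cv2.convertScaleAbs(cv2.resize(s['image'][y:y+h,x:x+w,::-1],None,fx=f,fy=f,interpolation=cv2.INTER_CUBIC),alpha=al)
im=np.zeros((500,800,3),np.uint8); im[:,:400]=c(a,345,130,80,100,5,2.2); im[:,400:]=c(b,150,170,80,100,5,2.2)
cv2.imwrite('pics/crop3.png',im)
E
```

```text
t 4.18 pos [0.4879 0.252  0.3788] yaw of tool y 1.96 tilt [-0.0025 -0.002 ] F [ 0.88 -0.33  0.76] open 0.0435 ff 0.0
shift [0.0001 0.0012 0.0603] turn z -0.04
```

View pics/crop3.png

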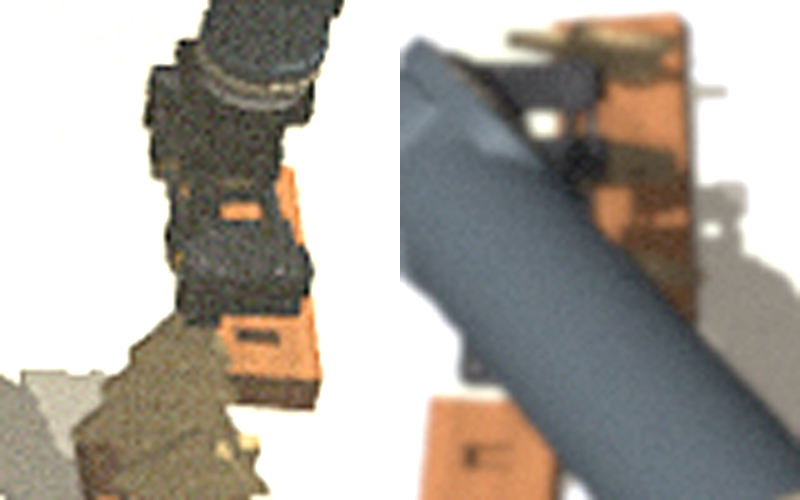

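Run:
```python
from h import *
S=np.load('pics/s1.npz');T=np.load('pics/t1.npz')
P=[[.488,.252,.379],[.51,.252,.197],[.525,.252,.197],[.525,.2425,.197],[.525,.2615,.197],[.525,.157,.266],[.525,.347,.266],[.525,.2145,.266],[.525,.2895,.266],[.489,.252,.186],[.495,.24,.186],[.495,.258,.186]]
print(((proj(S,P)-[345,130]+.5)*5).round().tolist())
print(((proj(T,P)-[150,170]+.5)*5+[400,0]).round().tolist())
```

```text
[[255.0, 75.0], [201.0, 318.0], [203.0, 335.0], [188.0, 334.0], [218.0, 336.0], [68.0, 249.0], [380.0, 265.0], [163.0, 254.0], [286.0, 260.0], [194.0, 306.0], [177.0, 312.0], [205.0, 313.0]]
[[498.0, 200.0], [576.0, 213.0], [578.0, 190.0], [593.0, 190.0], [563.0, 190.0], [711.0, 174.0], [392.0, 167.0], [614.0, 172.0], [489.0, 169.0], [578.0, 249.0], [598.0, 240.0], [569.0, 239.0]]
```

The view shows the gripper body at crop (180-305, 240-315). It hides the fingers above the tree's tip at about (190,306), which agrees with the projection. Descending and gripping.

```bash
python3 -m jog '[[0,0.001,0.015,0,0,0],[0,0,0.015,0,0,0],[0,0,0.015,0,0,0],[0,0,0.015,0,0,0],[0,0,0,0,0,0]]' >/dev/null
python3 go.py 0.489 0.252 0.3185 2
python3 -m jog '[[0,0,0,0,0,0],[0,0,0,0,0,0],[0,0,0,0,0,0],[0,0,0,0,0,0]]' 1 15
python3 -m jog '[[0,0,0,0,0,0],[0,0,0,0,0,0],[0,0,0,0,0,0],[0,0,0,0,0,0]]' 1 15
python3 go.py 0.489 0.252 0.3185 2
```

```text
t 4.7 pos [0.4891 0.2511 0.3181] yaw of tool y 1.91 tilt [-0.0031 -0.0023] F [-0.24  0.55 -0.72] open 0.0435 ff 0.0
shift [ 0.0009 -0.     -0.0004] turn z -0.09
t: 5.03
ee_pos: [0.4895, 0.2526, 0.3209]
ee_rot: [[-0.035, 0.999, 0.002], [0.999, 0.035, 0.001], [0.001, 0.002, -1.0]]
force: [0.7, -0.1, -0.7]
opening: 0.025
finger_force: 0.0
t: 5.37
ee_pos: [0.4893, 0.2526, 0.3202]
ee_rot: [[-0.035, 0.999, 0.001], [0.999, 0.035, 0.0], [0.0, 0.001, -1.0]]
force: [-0.8, 0.7, 3.6]
opening: 0.0118
finger_force: 15.0
t 5.37 pos [0.4893 0.2526 0.3202] yaw of tool y 2.02 tilt [0.0008 0.0001] F [-0.85  0.68  3.64] open 0.0118 ff 15.0
shift [-0.0006 -0.0003  0.0017] turn z 0.02
```

```bash
python3 -m jog '[[0,0,-0.01,0,0,0],[0,0,-0.02,0,0,0],[0,0,-0.025,0,0,0],[0,0,-0.025,0,0,0],[0,0,0,0,0,0]]' 1 35
python3 go.py 0.5835 -0.2315 0.40 5.3
python3 - <<'E'
from h import *
T=np.load('pics/top0.npz'); print(toz(T,[[262,148]],.09))
E
```

```text
t: 5.78
ee_pos: [0.4897, 0.2538, 0.4049]
ee_rot: [[-0.035, 0.999, 0.007], [0.999, 0.035, 0.004], [0.004, 0.007, -1.0]]
force: [0.5, 1.3, -0.7]
opening: 0.0117
finger_force: 35.0
t 5.78 pos [0.4897 0.2538 0.4049] yaw of tool y 2.01 tilt [0.0073 0.0041] F [ 0.47  1.29 -0.69] open 0.0117 ff 35.0
shift [-0.4884  0.0766  0.0036] turn z -3.29
[[0.75815554 0.02163733 0.09      ]]
```

```bash
python3 -m jog '[[-0.02,0.003,0,0,0,0],[-0.034,0.005,0,0,0,0],[-0.034,0.0055,0,0,0,0],[-0.034,0.0055,0,0,0,0],[-0.034,0.0055,0,0,0,0]]' >/dev/null
python3 -m jog '[[-0.034,0.0055,0,0,0,0],[-0.034,0.0055,0,0,0,0],[-0.034,0.0055,0,0,0,0],[-0.034,0.0055,0,0,0,0],[-0.034,0.0055,0,0,0,0]]' >/dev/null
python3 -m jog '[[-0.034,0.0055,0,0,0,0],[-0.034,0.0055,0,0,0,0],[-0.034,0.0055,0,0,0,0],[-0.03,0.004,0,0,0,0],[-0.015,0.002,0,0,0,-3]]' >/dev/null
python3 -m jog '[[0,0,0,0,0,0],[0,0,0,0,0,0],[0,0,0,0,0,0]]' >/dev/null
python3 go.py 0.5835 -0.2315 0.36 5.3
```

```text
t 7.28 pos [ 0.5801 -0.216   0.3994] yaw of tool y 5.09 tilt [-0.0009  0.0016] F [-1.03  1.16 -0.67] open 0.0117 ff 35.0
shift [-0.0158  0.002   0.0394] turn z -0.21
```

```bash
python3 -m jog '[[-0.008,0.001,0.02,0,0,0],[-0.008,0.001,0.02,0,0,0],[0,0,0.018,0,0,0],[0,0,0,0,0,0],[0,0,0,0,0,0]]' >/dev/null
python3 -m jog '[[0,0,0,0,0,0],[0,0,0,0,0,0],[0,0,0,0,0,0]]' >/dev/null
python3 go.py 0.5835 -0.2315 0.3402 5.3
python3 - <<'E'
from h import *
a=snap('scene','s2');b=snap('top','t2')
def c(s,x,y,w,h,f,al): return cv2.convertScaleAbs(cv2.resize(s['image'][y:y+h,x:x+w,::-1],None,fx=f,fy=f,interpolation=cv2.INTER_CUBIC),alpha=al)
im=np.zeros((600,800,3),np.uint8); im[:600,:480]=c(a,210,180,60,75,8,2.2); im[:400,480:]=c(b,310,180,40,50,8,2.2)
cv2.imwrite('pics/crop4.png',im)
E
```

```text
t 7.95 pos [ 0.5841 -0.2327  0.3433] yaw of tool y 5.06 tilt [ 0.0024 -0.0008] F [ 0.43 -0.77 -1.04] open 0.0119 ff 35.0
shift [ 0.0013 -0.0005  0.0031] turn z -0.24
```

View pics/crop4.png

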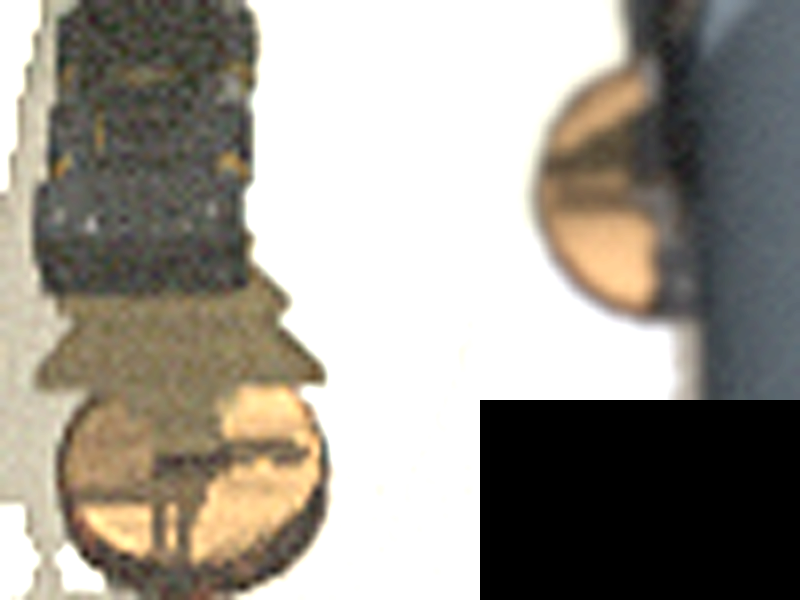

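Run:
```python
from fit import *
S=np.load('pics/s2.npz')
st=robot.read_state(); R=st['ee_rot']; c=st['ee_pos']+R@[0,0,.3062]
yaw=np.arctan2(R[1,1],R[0,1]); p=[c[0],c[1],yaw]; print(c,np.degrees(yaw))
f=lambda Q:((proj(S,Q)-[210,180]+.5)*8).round().tolist()
for n,Q in dict(tabfoot=[[.006,-.014,0],[.006,.014,0]],should=[[.006,-.023,.022],[.006,.023,.022]],tier1f=[[.006,-.06,.042],[.006,.06,.042]],tier1b=[[-.006,-.06,.042],[-.006,.06,.042]],tier2f=[[.006,-.047,.088],[.006,.047,.088]]).items():
    print(n,f(W(p,np.array(Q)+[0,0,c[2]])))
print('slot',f(W([.5837,-.2315,np.radians(5.3)],[[a*.0085,b*.0165,.024] for a,b in((-1,-1),(-1,1),(1,1),(1,-1))])))
h=cv2.cvtColor(S['image'],cv2.COLOR_RGB2BGR)[215:247,222:248]
im=cv2.convertScaleAbs(cv2.resize(h,None,fx=18,fy=18,interpolation=cv2.INTER_CUBIC),alpha=2.8); cv2.imwrite('pics/crop5.png',im)
g=lambda Q:((proj(S,Q)-[222,215]+.5)*18).round().tolist()
print('crop5 foot',g(W(p,np.array([[.006,-.014,0],[.006,.014,0],[-.006,-.014,0],[.006,-.023,.022],[.006,.023,.022]])+[0,0,c[2]])))
print('crop5 slot',g(W([.5837,-.2315,np.radians(5.3)],[[a*.0085,b*.0165,.024] for a,b in((-1,-1),(-1,1),(1,1),(1,-1))])))
```

```text
[ 0.58431431 -0.23335607  0.03657855] 5.030866102711806
tabfoot [[156.0, 451.0], [222.0, 450.0]]
should [[130.0, 418.0], [241.0, 417.0]]
tier1f [[36.0, 389.0], [328.0, 385.0]]
tier1b [[38.0, 366.0], [329.0, 362.0]]
tier2f [[57.0, 315.0], [292.0, 313.0]]
slot [[158.0, 442.0], [236.0, 440.0], [235.0, 472.0], [156.0, 473.0]]
crop5 foot [[134.0, 384.0], [284.0, 382.0], [137.0, 334.0], [77.0, 311.0], [326.0, 307.0]]
crop5 slot [[140.0, 364.0], [314.0, 361.0], [312.0, 432.0], [136.0, 435.0]]
```

View pics/crop5.png

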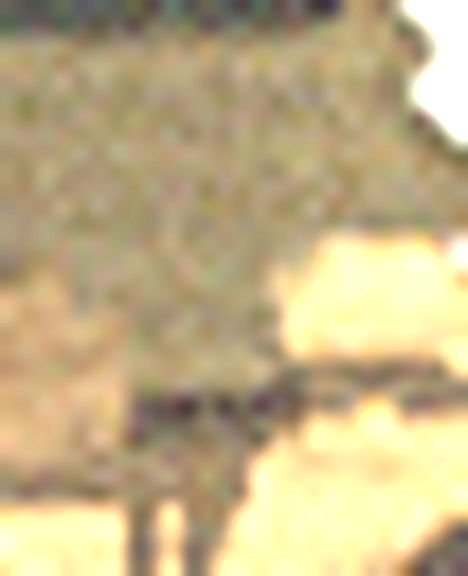

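Crop5 shows the tab at (125-278) with its foot at row 388, and the slot's dark front part below it at rows 390-435. They're close but blurred by shadow, so I'll nudge slightly, lower to just above the mouth and take an averaged look.

```bash
python3 -m jog '[[0.001,0.001,0.007,0,0,0],[0,0,0,0,0,0],[0,0,0,0,0,0],[0,0,0,0,0,0]]' >/dev/null
python3 go.py 0.5837 -0.2315 0.3302 5.3
python3 - <<'E'
from fit import *
L=[robot.snapshot('scene') for _ in range(8)]; S=L[0]; A=np.mean([l['image'] for l in L],0)[...,::-1]; np.savez('pics/s3.npz',**{k:np.array(v) for k,v in S.items()}); np.save('pics/s3avg.npy',A)
st=robot.read_state(); R=st['ee_rot']; c=st['ee_pos']+R@[0,0,.3062]
yaw=np.arctan2(R[1,1],R[0,1]); p=[c[0],c[1],yaw]; print(c.round(4),np.degrees(yaw).round(2))
x0,y0,f=220,212,20
im=np.clip(cv2.resize(A[y0:y0+30,x0:x0+27],None,fx=f,fy=f,interpolation=cv2.INTER_CUBIC)*1.3,0,255)
im=(255*(im/255)**.6).astype(np.uint8)[:,:400] if 0 else (255*(im/255)**.6).astype(np.uint8)
im=im[:600,100:500].copy()  # shown origin (225,212)
g=lambda Q:(((proj(S,Q)-[x0,y0]+.5)*f)-[100,0])
tree=[[.006,y,z+c[2]] for y,z in((-.06,.042),(-.023,.042),(-.023,.022),(-.014,.022),(-.014,0),(.014,0),(.014,.022),(.023,.022),(.023,.042),(.06,.042))]
q=g(W(p,tree)); s=g(W([.5856,-.2327,np.radians(5.3)],[[a*.0085,b*.0165,.024] for a,b in((-1,-1),(-1,1),(1,1),(1,-1))]))
im2=im.copy(); cv2.polylines(im2,[q.round().astype(np.int32)],False,(0,0,255),1); cv2.polylines(im2,[s.round().astype(np.int32)],True,(255,0,0),1)
cv2.imwrite('pics/crop6.png',np.hstack([im,im2]))
print('foot',q[4:6].round(),'slot',s.round())
E
```

```text
t 8.38 pos [ 0.5845 -0.2323  0.3345] yaw of tool y 5.02 tilt [-0.0004  0.0002] F [ 0.17 -0.3  -0.44] open 0.0116 ff 35.0
shift [ 0.0008 -0.0007  0.0043] turn z -0.28
[ 0.5846 -0.2324  0.0286] 5.01
foot [[ 98. 518.]
 [264. 516.]] slot [[ 87. 472.]
 [281. 469.]
 [278. 548.]
 [ 82. 551.]]
```

View pics/crop6.png

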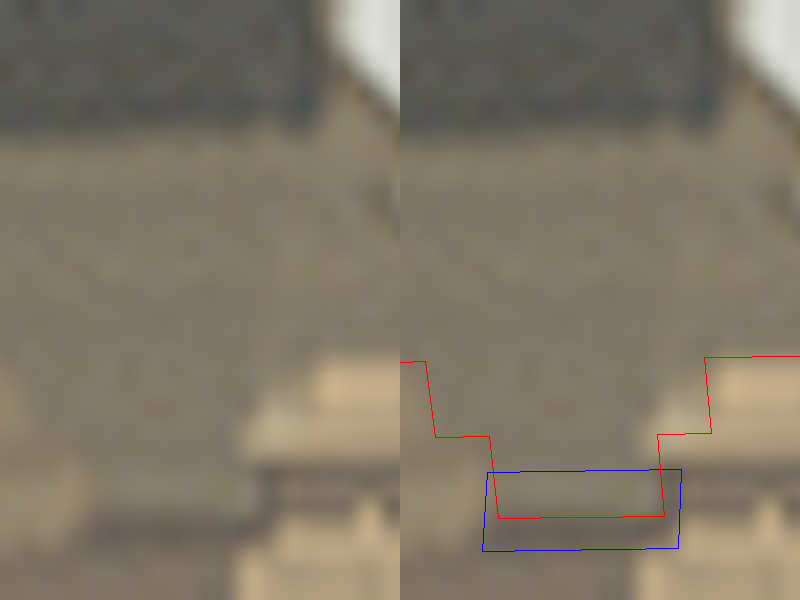

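The averaged view shows the tab's foot at about x 91-256, row 512, and the slot centred near (180,510). The tree therefore needs about +1 mm in y and +1.5 mm in x, which is within the chamfers' capture. Correcting, then lowering gently and watching the force.

```bash
python3 -m jog '[[0.001,0.0015,0,0,0,0],[0,0,0.004,0,0,0],[0,0,0.003,0,0,0],[0,0,0,0,0,0],[0,0,0,0,0,0]]' >/dev/null
python3 go.py 0.586 -0.2315 0.3282 5.3
python3 -m jog '[[0,0,0.002,0,0,0],[0,0,0.002,0,0,0],[0,0,0,0,0,0],[0,0,0,0,0,0]]' >/dev/null
python3 go.py 0.586 -0.2315 0.3282 5.3
```

```text
t 9.2 pos [ 0.5865 -0.2308  0.3301] yaw of tool y 5.02 tilt [ 0.0017 -0.001 ] F [-3.02  1.04 11.76] open 0.0118 ff 35.0
shift [-0.0007 -0.0006  0.0019] turn z -0.28
t 9.53 pos [ 0.5868 -0.2305  0.3298] yaw of tool y 5.0 tilt [ 0.0022 -0.0026] F [-8.68  1.91 27.96] open 0.0118 ff 35.0
shift [-0.0009 -0.0009  0.0016] turn z -0.3
```

```bash
python3 -c "
from h import *; s=robot.read_state(); print(s['torque'].round(2))"
python3 -m jog '[[0,0,-0.004,0,0,0],[0.0005,-0.002,0,0,0,0],[0,0,0,0,0,0]]' >/dev/null
python3 go.py 0.5845 -0.23 0.3282 5.3
python3 -m jog '[[0.000,-0.001,0,0,0,0],[0,0,0.001,0,0,0],[0,0,0,0,0,0]]' >/dev/null
python3 go.py 0.5845 -0.23 0.3282 5.3
```

```text
[ 0.66  2.56 -0.03]
t 9.78 pos [ 0.585  -0.2307  0.3301] yaw of tool y 5.02 tilt [ 0.0058 -0.0016] F [ 0.25  0.55 10.26] open 0.012 ff 35.0
shift [ 0.0007 -0.0005  0.0019] turn z -0.28
t 10.03 pos [ 0.5847 -0.2307  0.33  ] yaw of tool y 5.03 tilt [ 0.0071 -0.0017] F [-0.91  0.1  14.23] open 0.0116 ff 35.0
shift [ 0.0007 -0.0001  0.0018] turn z -0.27
```

```bash
cat > cop.py <<'E'
from h import *
s=robot.read_state();F=s['force'];M=s['torque'];R=s['ee_rot']; r=R@[0,0,.3062]
# M = r x F ; solve for rx, ry at known rz
ry=(M[0]+r[2]*F[1])/F[2]; rx=(r[2]*F[0]-M[1])/F[2]
print('t',round(s['t'],2),'z',s['ee_pos'].round(4),'F',F.round(2),'M',M.round(2),'contact rel foot centre mm',np.round([(rx-r[0])*1e3,(ry-r[1])*1e3],1),'ff',round(s['finger_force'],1))
E
python3 cop.py
python3 -m jog '[[0,-0.0015,0,0,0,0],[0,0,0,0,0,0],[0,0,0,0,0,0]]' >/dev/null; python3 cop.py
python3 -m jog '[[0,-0.0015,0,0,0,0],[0,0,0,0,0,0],[0,0,0,0,0,0]]' >/dev/null; python3 cop.py
```

```text
t 10.03 z [ 0.5847 -0.2307  0.33  ] F [-0.91  0.1  14.23] M [ 0.17 -0.07  0.01] contact rel foot centre mm [21.9 10. ] ff 35.0
t 10.28 z [ 0.5837 -0.2307  0.33  ] F [ 1.49  0.79 11.3 ] M [ 0.13 -0.76 -0.04] contact rel foot centre mm [23.8 -9.6] ff 35.0
t 10.53 z [ 0.5828 -0.2308  0.33  ] F [3.26 0.84 9.25] M [ 0.17 -1.45 -0.04] contact rel foot centre mm [44.7 -9.3] ff 35.0
```

Contact is on the rim, with the foot at z of about 0.024. I'll sweep in small steps at a light press and watch for a drop in z.

```bash
f(){ grep -E 'ee_pos|force: \['|tr '\n' ' ';echo; }
python3 -m jog '[[-0.001,0,0,0,0,0],[0,0,0,0,0,0]]'|f
python3 -m jog '[[0,0.0015,0,0,0,0],[0,0,0,0,0,0]]'|f
python3 -m jog '[[0,0.0015,0,0,0,0],[0,0,0,0,0,0]]'|f
python3 -m jog '[[0,0.0015,0,0,0,0],[0,0,0,0,0,0]]'|f
python3 -m jog '[[-0.001,0,0,0,0,0],[0,0,0,0,0,0]]'|f
python3 -m jog '[[0,-0.0015,0,0,0,0],[0,0,0,0,0,0]]'|f
python3 -m jog '[[0,-0.0015,0,0,0,0],[0,0,0,0,0,0]]'|f
python3 -m jog '[[0,-0.0015,0,0,0,0],[0,0,0,0,0,0]]'|f
```

```text
ee_pos: [0.5829, -0.2312, 0.33] force: [3.3, 1.2, 11.1] 
ee_pos: [0.5839, -0.2311, 0.33] force: [1.7, 1.5, 13.0] 
ee_pos: [0.5849, -0.2311, 0.33] force: [-0.8, 1.4, 15.1] 
ee_pos: [0.5858, -0.2311, 0.33] force: [-2.7, 2.4, 16.4] 
ee_pos: [0.5858, -0.2316, 0.33] force: [-3.1, 2.6, 16.3] 
ee_pos: [0.5848, -0.2316, 0.33] force: [-2.0, 1.8, 14.2] 
ee_pos: [0.5839, -0.2316, 0.33] force: [1.4, 2.5, 12.4] 
ee_pos: [0.5829, -0.2316, 0.33] force: [3.5, 2.6, 10.9]
```

The foot is sticking instead of sliding, so I'll hop: lift, shift, press lightly.

```bash
f(){ grep -E 'ee_pos|force: \['|tr '\n' ' ';echo; }
python3 -m jog '[[0,0,-0.006,0,0,0],[0,0,0,0,0,0],[0,0,0,0,0,0]]'|f
python3 -m jog '[[0,0,0.003,0,0,0],[0,0,0.002,0,0,0],[0,0,0,0,0,0]]'|f
python3 -m jog '[[0,0,-0.005,0,0,0],[0,-0.002,0,0,0,0],[0,0,0.003,0,0,0],[0,0,0.002,0,0,0],[0,0,0,0,0,0]]'|f
python3 -m jog '[[0,0,-0.005,0,0,0],[-0.002,0,0,0,0,0],[0,0,0.003,0,0,0],[0,0,0.002,0,0,0],[0,0,0,0,0,0]]'|f
python3 -m jog '[[0,0,-0.005,0,0,0],[0,0.002,0,0,0,0],[0,0,0.003,0,0,0],[0,0,0.002,0,0,0],[0,0,0,0,0,0]]'|f
```

```text
ee_pos: [0.5796, -0.2335, 0.332] force: [-0.6, -0.8, -1.6] 
ee_pos: [0.5801, -0.2333, 0.3297] force: [-3.1, 1.8, 14.6] 
ee_pos: [0.5782, -0.2334, 0.33] force: [-4.6, 1.0, 17.3] 
ee_pos: [0.5787, -0.2356, 0.33] force: [-4.2, -0.0, 16.9] 
ee_pos: [0.5809, -0.2344, 0.3272] force: [2.6, 2.2, 2.5]
```

z dropped to 0.3272 at (0.581, -0.2345), so the tab has found the mouth. Lowering gently.

```bash
f(){ grep -E 'ee_pos|force: \['|tr '\n' ' ';echo; }
python3 -m jog '[[0,0,0.002,0,0,0],[0,0,0,0,0,0],[0,0,0,0,0,0]]'|f
python3 -m jog '[[0,0,0.002,0,0,0],[0,0,0,0,0,0],[0,0,0,0,0,0]]'|f
python3 cop.py; python3 go.py 0.581 -0.2345 0.3082 5.3
```

```text
ee_pos: [0.5805, -0.2348, 0.3252] force: [1.4, 1.4, 1.2] 
ee_pos: [0.58, -0.2355, 0.3232] force: [1.3, 1.7, 0.4] 
t 14.12 z [ 0.58   -0.2355  0.3232] F [1.27 1.67 0.44] M [ 0.47 -0.61  0.05] contact rel foot centre mm [ 496.9 -103.2] ff 35.0
t 14.12 pos [ 0.58   -0.2355  0.3232] yaw of tool y 5.01 tilt [-0.0012 -0.0004] F [1.27 1.67 0.44] open 0.0117 ff 35.0
shift [0.0009 0.0011 0.015 ] turn z -0.29
```

```bash
f(){ grep -E 'ee_pos|force: \['|tr '\n' ' ';echo; }
python3 -m jog '[[0.0005,0.0005,0.002,0,0,0],[0,0,0.002,0,0,0],[0,0,0,0,0,0],[0,0,0,0,0,0]]'|f
python3 -m jog '[[0,0,0.002,0,0,0],[0,0,0.002,0,0,0],[0,0,0,0,0,0],[0,0,0,0,0,0]]'|f
python3 -m jog '[[0,0,0.002,0,0,0],[0,0,0.002,0,0,0],[0,0,0,0,0,0],[0,0,0,0,0,0]]'|f
python3 go.py 0.581 -0.2345 0.3082 5.3
```

```text
ee_pos: [0.5802, -0.2352, 0.3191] force: [-0.6, 0.5, -1.4] 
ee_pos: [0.5806, -0.2347, 0.3155] force: [0.6, 0.3, -0.7] 
ee_pos: [0.5807, -0.2346, 0.3116] force: [-0.1, -0.2, -1.5] 
t 15.12 pos [ 0.5807 -0.2346  0.3116] yaw of tool y 5.02 tilt [-0.0003  0.    ] F [-0.05 -0.24 -1.47] open 0.012 ff 35.0
shift [0.0001 0.0003 0.0034] turn z -0.28
```

```bash
f(){ grep -E 'ee_pos|force: \['|tr '\n' ' ';echo; }
python3 -m jog '[[0,0,0.0015,0,0,0],[0,0,0.0015,0,0,0],[0,0,0,0,0,0],[0,0,0,0,0,0]]'|f
python3 -m jog '[[0,0,0.001,0,0,0],[0,0,0.001,0,0,0],[0,0,0,0,0,0],[0,0,0,0,0,0]]'|f
python3 go.py 0.581 -0.2345 0.3082 5.3
```

```text
ee_pos: [0.5807, -0.2346, 0.3086] force: [-0.0, -0.5, -1.0] 
ee_pos: [0.5809, -0.2345, 0.3082] force: [-2.0, 0.3, 7.1] 
t 15.78 pos [ 0.5809 -0.2345  0.3082] yaw of tool y 5.01 tilt [ 0.0004 -0.0007] F [-1.97  0.35  7.13] open 0.0119 ff 35.0
shift [-0.      0.0001  0.    ] turn z -0.29
```

Shoulders touch exactly at the expected height of 0.3082. Adding a little push, then checking.

```bash
f(){ grep -E 'ee_pos|force'|tr '\n' ' ';echo; }
python3 -m jog '[[0,0,0.001,0,0,0],[0,0,0.0015,0,0,0],[0,0,0,0,0,0],[0,0,0,0,0,0]]'|f
python3 -m jog '[[0,0,0,0,0,0],[0,0,0,0,0,0],[0,0,0,0,0,0],[0,0,0,0,0,0],[0,0,0,0,0,0]]'|f
python3 -m jog '[[0,0,0,0,0,0],[0,0,0,0,0,0],[0,0,0,0,0,0],[0,0,0,0,0,0],[0,0,0,0,0,0]]'|f
python3 go.py 0.581 -0.2345 0.3082 5.3
python3 - <<'E'
from h import *
a=snap('scene','s4')
cv2.imwrite('pics/crop7.png',cv2.convertScaleAbs(cv2.resize(a['image'][180:260,200:275,::-1],None,fx=7,fy=7,interpolation=cv2.INTER_CUBIC),alpha=2))
E
```

```text
ee_pos: [0.5811, -0.2343, 0.3082] force: [-5.9, 1.3, 19.5] finger_force: 35.0 
ee_pos: [0.5811, -0.2343, 0.3081] force: [-5.8, 1.6, 19.4] finger_force: 35.0 
ee_pos: [0.5811, -0.2342, 0.3082] force: [-5.4, 2.1, 19.0] finger_force: 35.0 
t 16.95 pos [ 0.5811 -0.2342  0.3082] yaw of tool y 5.0 tilt [ 0.0005 -0.0018] F [-5.39  2.13 19.04] open 0.0121 ff 35.0
shift [-0.0002 -0.0001 -0.    ] turn z -0.3
```

View pics/crop7.png

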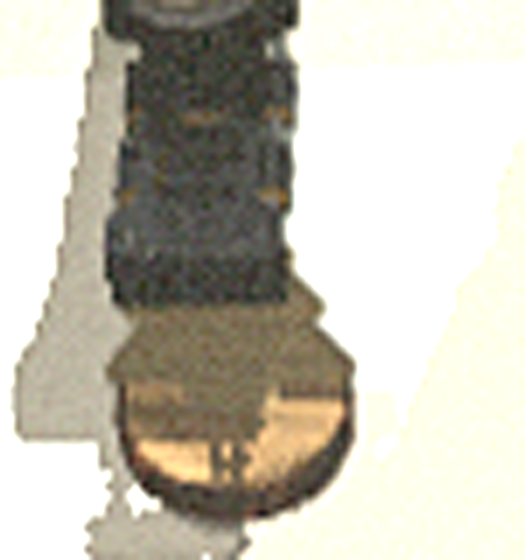

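The picture shows the tree upright with its stem's shoulders down on the slice at about (240,425). The stand is flat, and the push is steady at 19 N with a 35 N grip.

```bash
python3 -c "
from rig import robot; print(robot.sign_off())"
```

```text
the job is handed in; nothing more can be done
None
```

I seated the fir tree fully home in the stand's slot, upright, and handed the job in still gripping it (35 N) and pressing down at about 19 N; while I searched for the slot, the tab pressed on the stand's rim and may have moved it a few millimetres.

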